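# Press the hardness tester's pin on the ringed spot of a flow cell

### The arm

A 7-joint arm with a two-finger parallel gripper is mounted at the origin on the work surface; the furniture and walls round the work are solid. World frame = base frame: x ahead of the robot, y to its left, z up, the work surface at z = 0. Lengths are in m, angles in rad, forces in N, time in s.
With the tool pointing down it reaches from about 0.425 to 0.925 m from the base axis. Payload 6.8 kg.
Tool frame: the origin (TCP) lies on the centre line of the jaws, within the pads' length; the fingertips stand bot.tip_reach ahead of it and the grasp point (between the pads) lies 3 mm ahead of it (bot.tip_reach is the distance from the TCP to the fingertips, in m); z points along the fingers, y is the line along which they close (so a half turn about z gives the same grasp; the last joint's range is limited). The gripper opens to 85 mm and grips with 20 to 120 N. Pads are 22 mm wide; open, the fingers measure 114 mm over their backs; the gripper's body (76 mm by 85 mm) begins 54 mm behind the grasp point. The pads swing forward as they close: fully open they stand 13 mm farther back than shut.
Start: joints at [-1.339, 0.477, 0.022, 1.555, -0.011, 1.109, -0.083], TCP at [0.225, 0.636, 0.253] pointing down, gripper open.
Joint ranges: [-2.96, 2.96], [-0.34, 2.1], [-1.41, 1.46], [0.24, 2.44], [-1.37, 4.51], [0.17, 1.92], [-2.96, 2.96]. Speed limits (rad/s): [2.39, 2.39, 3.14, 3.14, 3.14, 3.14, 3.14].

### API

Orientations are given as a unit quaternion [w, x, y, z].
In Python, from station import bot gives the robot as it stands.
- The arm moves only by the tool jog_arm, never from a script. Its argument "deltas" is a list of rows, each a list of 7 numbers: the shift along the world's x, y, z in m, then the turn, a rotation vector about the world's x, y, z in rad, then the opening, from 0 (shut) to 1 (fully open). In form: [[x, y, z, rx, ry, rz, grip], ...]. A call has 1 to 10 rows; each row shifts and turns the commanded pose from where the row before left it; what a row does not reach is not made up. A row lasts 1/10 s, in which the tool goes at most 50 mm and 8.59 degrees, less where a joint would pass 70% of its speed; a pose out of reach is approached as far as the arm can. A call with a gripper value outside its range is refused whole. The fingers move at their own pace and stop on an object; "newtons" is the grip in N (left out, the last holds). Time passes only in rows, so rows that do not move let the fingers close. It gives the time, the measured TCP pose, the force, the opening and the grip force at its end, in the units of the state.
- bot.get_obs(): the state, without advancing time (a new reading comes with each control period).
- bot.read_camera(name): name is "side" or "top"; returns a dict with "img" (420x560x3 uint8, red, green, blue), "K" (3x3 intrinsics, pixels), "eye" and "attitude" of the camera in the world. Camera axes: x right, y down, z forward; pixel columns grow to the right and rows downward; lengths in m; the calibration is good to about 2 mm. A picture is of the moment at which its call begins. There is no depth.
- bot.hand_in(): hands the job in; it is judged then, once.
The state is a dict: "t": time; "q": joint angles; "joint_vel": joint speeds; "joint_torque": joint torques, N m; "eef_pos": TCP position; "tool_rot": TCP orientation; "contact_force": force on the tool from outside, world axes, zero at the start; "torque": the same for the moment, N m; "gripper_width": opening from 0.0 (shut) to 1.0 (fully open); "grasp_force": force on a finger pad.
Only numpy, scipy, OpenCV 4.12 (cv2) and the standard library are available. Lean on these libraries where they do the work, as an engineer would, in place of code of your own. Each camera call takes 0.05 s, during which the arm holds its last target. There are 200 camera calls.

### The job

Test the hardness of the white flow cell at its ringed spot: lay the cell flat on the tester's base plate in front of the pin, then slide it in under the gauge until the middle of the ring is right under the pin. Then push the press lever down until the pin stands on the spot and is pushed in about half-way (needle near mid-dial), and let go, leaving cell and lever like that. Leave the other cell, the vials and the bottles standing where they are.

Things in the scene. Friction and masses are not known exactly. Their poses are not given: they have to be found in the camera images.
- tester: Bench hardness tester, grey and steel, fixed. Origin: centre of its underside on the bench; x from its open front to the column at its back, y to the left seen from its front, z up. Base 225 (x) by 120 mm (y). Column 28 mm thick at x = 80 mm, 245 mm high, its foot flange from x = 54 mm on. Head casting over the base from x = 7 to 104 mm, 50 mm wide, 182 to 222 mm above the bench.
- plate_top (a point): Centre of the base plate's flat ground-steel top, 211 (x) by 106 mm (y), 30 mm above the bench, axes as the tester's; work slides on it. The open part in front of the pin reaches from x = -105 to +22 mm. Under the head and close in front of the gauge there is no room for an upright gripper: lean it 30 to 40 degrees back towards the tester's front.
- gauge (a point): Centre of the round dial gauge that the ram carries down (58 mm diameter, 26 mm thick along x, face to the tester's front), straight above the pin: 120 mm above the bench at lever 0. Below it is a stem and a foot of 18 mm diameter, underside 46 mm below the gauge's centre, out of which the pin sticks 8 mm. The ram's top end is 264 mm above the bench at lever 0.
- pin_tip (a point): Point of the steel indenter pin (5 mm thick, pointing straight down) at x = 22.5 mm, y = 0 in the tester's frame. With the pin free and the lever at 0 it is 66 mm above the bench, 36 mm above the plate (14 mm above the flow cell's top, less 24 mm per rad of lever): the cell can only go in from the front.
- indenter (a joint): How far the spring-loaded indenter pin is pushed up into the foot, m: 0 free, 0.0075 at its stop; the dial's needle follows it (whole scale = 0.0075, so mid-dial = 0.00375). Spring force: 1.4 N when it starts to move plus 0.7 N per mm, about 4 N at mid-dial.
- press_lever (a joint): Angle of the press lever, rad: 0 fully up (arm 55 degrees above level, towards the tester's front), growing as its ball goes down, stop at 1.1. By rack and pinion ram, gauge and pin come down 24 mm per rad. It stays where it is left (friction: about 2.7 N at the ball). It starts between 0 and 0.15.
- lever_ball (a point): Centre of the black ball (24 mm diameter) on the press lever's end, on the tester's right side. In the tester's frame the lever turns about a level axis along y through x = 52.5, z = 200 mm; the ball runs at y = -58 mm, 75 mm from that axis: at angle q it is at x = 52.5 - 75 cos(0.96 - q), z = 200 + 75 sin(0.96 - q) mm. Arm: 8 mm rod.
- cell_center (a point): Centre (11 mm up) of the flow cell, a loose white plastic block 64 (x) by 36 (y) by 22 mm high, about 0.1 kg, lying flat at the start. Two brass hose barbs stick 15 mm out of its -x end (at y = -8 and +8 mm, 11 mm up, up to 11 mm thick); small flush screws on top. x points away from the barbs, z up.
- spot (a point): Test spot on the flow cell's top face: the middle of a dark drawn ring, 10 mm inside and 13 mm outside diameter, with a dot in it. It lies 14 mm (x) and 3 mm (y) from the cell's centre, towards the end without barbs, 22 mm above the underside.
- spare_cell: Bystander: another flow cell, a loose flat white block 80 mm (x) by 36 mm (y) by 16 mm, one brass hose barb at its -x end, no ring on top. Origin at the centre of its underside, z up. To be left alone.
- vial_near: Bystander: a capped 20 ml glass vial, 27 mm across, 60 mm high, standing upright, loose; stands off the end of the flow cell that has the ring, 60 to 100 mm from its middle. Origin at the centre of its underside, z up. It must stay standing where it is.
- vial_side: Bystander: a capped 20 ml glass vial, 27 mm across, 60 mm high, standing upright, loose; stands beside the flow cell, 60 to 100 mm from its middle. Origin at the centre of its underside, z up. It must stay standing where it is.
- vial_tail: Bystander: a capped 20 ml glass vial, 27 mm across, 60 mm high, standing upright, loose; stands off the hose-barb end of the flow cell, 60 to 100 mm from its middle. Origin at the centre of its underside, z up. It must stay standing where it is.
- red_bottle: Bystander: plastic reagent bottle with a red cap, 56 mm diameter, 115 mm high, loose. Origin at the centre of its underside. To be left alone.
- orange_bottle: Bystander: glass bottle with an orange cap, 66 mm diameter, 113 mm high, loose. Origin at the centre of its underside. To be left alone. Unlisted jars and vials between tester and flow cell are up to 90 mm high; taller glassware stands along the back and right edge.

How it is judged:
On the way, in this order (a step that is already met when the one before it is completed fails the run):
1. the flow cell lies flat on the tester's base plate with its spot still in front of the pin (z of cell_center in the frame of tester between 0.0385 and 0.0435 m and angle between cell_center's own z axis and vertical below 0.06 rad and horizontal distance between spot and pin_tip between 0.015 and 0.12 m and x of cell_center in the frame of tester below 0 m), for 0.1 s.
2. the cell has been slid in flat so that the pin, not yet pressed, is right over the ringed spot (within 3.5 mm) (z of cell_center in the frame of tester between 0.0385 and 0.0435 m and angle between cell_center's own z axis and vertical below 0.06 rad and horizontal distance between spot and pin_tip below 0.0035 m and value of joint indenter below 0.0006 m), for 0.3 s.
At the end, for the whole second after the job is handed in: The flow cell lies flat on the base plate, the pin's point stands within 3.5 mm of the middle of the ring and is pushed in by 1.8 to 6.2 mm of its 7.5 mm (half-way is 3.75 mm), the lever stays where it was left (z of cell_center in the frame of tester between 0.0385 and 0.0435 m and angle between cell_center's own z axis and vertical below 0.06 rad and horizontal distance between spot and pin_tip below 0.0035 m and value of joint indenter between 0.0018 and 0.0062 m and velocity of joint press_lever between -0.05 and 0.05 rad/s); the robot touches nothing.
It fails at once if a bystander (vial, bottle or the other cell) is shifted by more than 15 mm or tipped (distance of any of vial_near, vial_side, vial_tail, spare_cell, red_bottle, orange_bottle from where it was at the start of the episode above 0.015 m or angle between any of vial_near, vial_side, vial_tail, spare_cell, red_bottle, orange_bottle's own z axis and vertical above 0.3 rad).
It also fails if it takes over 64 s, if anything falls off the work surface, if the arm or the gripper's body presses on something with over 40 N, if the wrist force passes 120 N, or if a joint passes its speed limit or range.

## Working session

There is one attempt and no reset: what is moved stays moved. The work goes in short steps, Python scripts to look and compute and a tool call to move; the robot and the scene stay as the last step left them, time stands still between calls to the robot, and variables do not carry over. Pictures are saved under pics/ and viewed, at most 10 in all, crops included, and the job is handed in when it is done.

Besides the shell and the picture viewer there is one more tool, called after "Request:" as name([rows], argument=value, ...), one row to a line, values as JSON. jog_arm: Moves the arm, as the interface text tells. Its arguments: {"type":"object","properties":{"deltas":{"type":"array"},"newtons":{"type":"number"}},"required":["deltas"]}

```bash
mkdir -p pics; ls; cat > h.py <<'E'
import numpy as np, cv2
from station import bot
from scipy.spatial.transform import Rotation as R
def cam(n):
    c=bot.read_camera(n); A=np.array(c["attitude"],float)
    if A.shape==(3,3): M=A
    else: M=R.from_quat(A,scalar_first=True).as_matrix()
    return c["img"],np.array(c["K"]),np.array(c["eye"]),M
def ray(c,u,v):
    d=c[3]@np.linalg.inv(c[1])@np.array([u,v,1.]); return c[2],d/np.linalg.norm(d)
def onz(c,u,v,z):
    e,d=ray(c,u,v); return e+d*(z-e[2])/d[2]
def proj(c,p):
    q=c[1]@(c[3].T@(np.asarray(p)-c[2])); return q[:2]/q[2]
def tri(c1,p1,c2,p2):
    e1,d1=ray(c1,*p1); e2,d2=ray(c2,*p2)
    s=np.linalg.lstsq(np.c_[d1,-d2],e2-e1,rcond=None)[0]
    a=e1+s[0]*d1;b=e2+s[1]*d2
    return (a+b)/2,np.linalg.norm(a-b)
def save(n,img,s=1): cv2.imwrite(n,cv2.resize(img[:,:,::-1],None,fx=s,fy=s,interpolation=cv2.INTER_CUBIC))
E
python3 - <<'E'
from h import *
for n in("top","side"):
    c=cam(n); save(f"pics/{n}0.png",c[0],1.4); print(n,c[1:],)
o=bot.get_obs();print(o,bot.tip_reach)
E
```

```text
pics
top (array([[399.38008121,   0.        , 276.89554679],
       [  0.        , 399.38008121, 209.82014903],
       [  0.        ,   0.        ,   1.        ]]), array([0.416027  , 0.01297469, 1.18033536]), array([[ 0.02274163, -0.99283803,  0.11728365],
       [-0.99973356, -0.02304825, -0.0012586 ],
       [ 0.00395277, -0.11722378, -0.99309766]]))
side (array([[399.19703693,   0.        , 265.33469562],
       [  0.        , 399.19703693, 212.08022623],
       [  0.        ,   0.        ,   1.        ]]), array([ 0.06043599, -0.66579906,  0.58015603]), array([[ 0.8198989 , -0.25537638,  0.51239505],
       [-0.57247496, -0.35604469,  0.73858283],
       [-0.00618107, -0.89889659, -0.43811724]]))
{'t': 0.1, 'q': array([-1.33909275,  0.47770398,  0.02236049,  1.55634138, -0.01151358,
        1.10926928, -0.08310824]), 'joint_vel': array([ 0.00020176, -0.00375816,  0.00056729, -0.0028573 , -0.0004361 ,
        0.00109226,  0.00150743]), 'joint_torque': array([ 3.92800473e-03, -5.97754920e+01,  1.61348663e+00, -2.81951612e+01,
        1.28933552e-02,  5.08740137e-03,  3.76111200e-05]), 'eef_pos': array([0.22483128, 0.63594314, 0.25243699]), 'tool_rot': array([-7.97124562e-05,  1.69090430e-01,  9.85600219e-01, -7.92841265e-04]), 'contact_force': array([ 0.38631439,  0.04791282, -0.59637936]), 'torque': array([ 0.05385406, -0.01457741, -0.00903449]), 'grasp_force': 0.0, 'gripper_width': 0.9957848102053055} 0.022
```

View pics/top0.png

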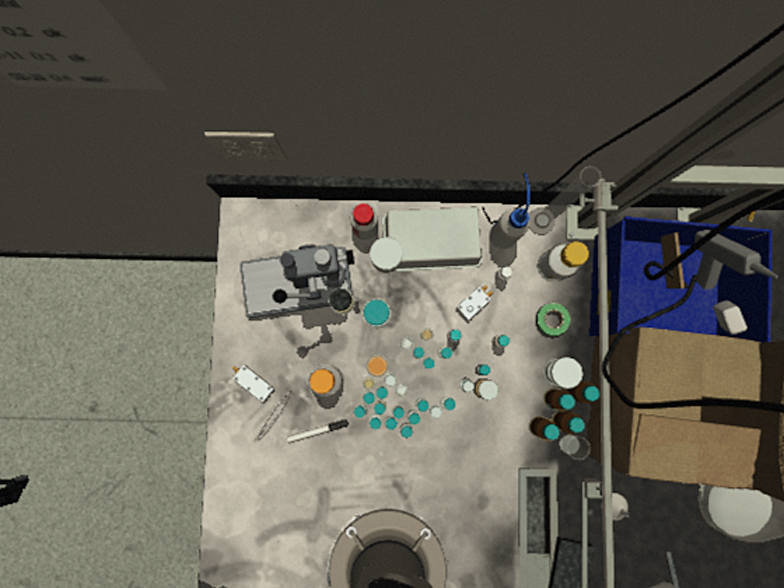

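View pics/side0.png

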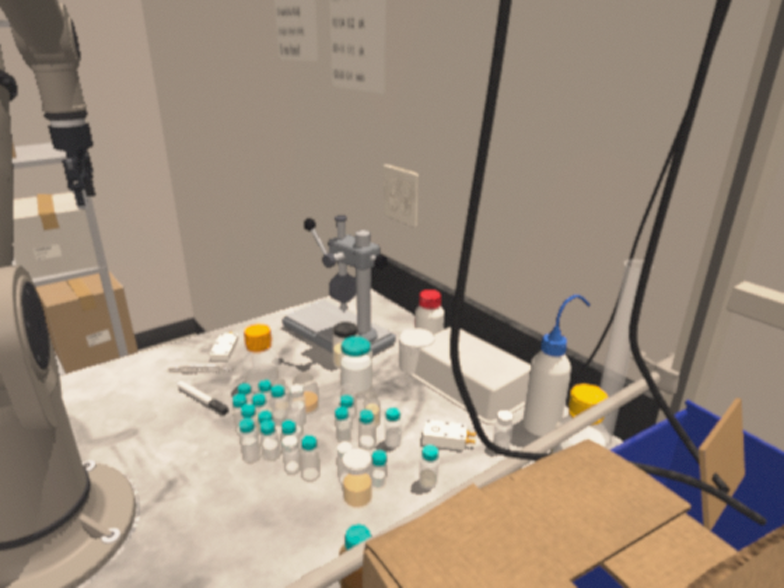

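Top view (1.4x): the tester is at about (300,280) with its open front to the left (+y). The ringed cell is at (475,302) with barbs up-right, and the spare cell is at (253,384). Next I'll zoom in on both.

```bash
python3 - <<'E'
from h import *
c=cam("top"); im=c[0]
a=cv2.resize(im[165:240,160:260],None,fx=6,fy=6,interpolation=cv2.INTER_CUBIC)
b=cv2.resize(im[185:260,310:375],None,fx=6,fy=6,interpolation=cv2.INTER_CUBIC)
save("pics/z.png",np.hstack([a,b])[:, :],0.8)
g=cv2.cvtColor(im,cv2.COLOR_RGB2HSV)
w=((g[...,2]>195)&(g[...,1]<30)).astype(np.uint8); w[:190]=0;w[240:]=0;w[:,:320]=0;w[:,358:]=0
n,l,s,ce=cv2.connectedComponentsWithStats(w)
for i in range(1,n):
    if s[i,4]>60:
        ct=cv2.findContours((l==i).astype(np.uint8),0,2)[0][0]; r=cv2.minAreaRect(ct); print(s[i],r)
        P=np.array([onz(c,*p,0.022)[:2] for p in cv2.boxPoints(r)]);print(P.round(4),P.mean(0),np.linalg.norm(np.diff(P,axis=0),axis=1))
E
```

```text
[329 207  19  21 205] ((337.5, 216.0), (12.020814895629883, 20.50609588623047), 45.0)
[[ 0.5292 -0.1322]
 [ 0.5728 -0.1743]
 [ 0.5484 -0.1992]
 [ 0.505  -0.1571]] [ 0.53884405 -0.16567005] [0.06060856 0.03492331 0.06046107]
```

View pics/z.png

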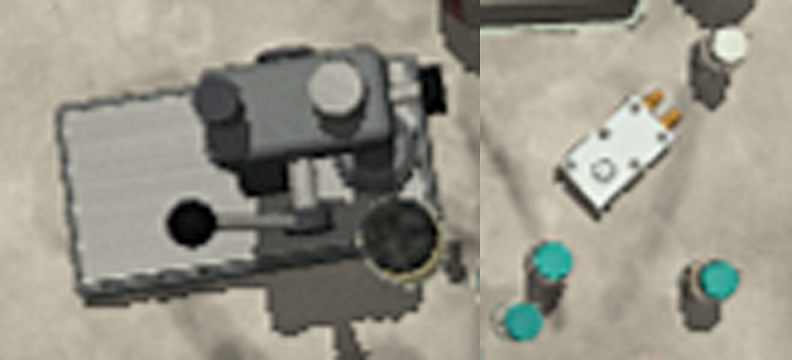

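```bash
python3 - <<'E'
from h import *
c=cam("top"); V=lambda u,v:(u/4.8+160,v/4.8+165); W=lambda u,v:((u-480)/4.8+310,v/4.8+185)
for n,p,z in[("rampost",(218,97),.264),("col",(338,87),.245),("ball",(190,222),.25),("ball",(190,222),.26),("plFL",(66,113),.03),("plFR",(84,283),.03),("baseFR0",(88,303),0.),("plBL",(430,55),.03)]:
    print(n,onz(c,*V(*p),z).round(4))
for n,p,z in[("ring",(603,171),.022),("b1",(653,98),.011),("b2",(673,117),.011),("tl",(636,95),.022),("tr",(680,135),.022),("bl",(560,168),.022),("br",(601,211),.022),("vialtail",(729,45),.06),("v1",(552,261),.06),("v2",(720,279),.06)]: print(n,onz(c,*W(*p),z).round(4))
s=cam("side"); im=s[0]
a=cv2.resize(im[140:270,195:290],None,fx=6,fy=6,interpolation=cv2.INTER_CUBIC); save("pics/s1.png",a,.75)
E
```

```text
rampost [0.578  0.1793 0.264 ]
col [0.5878 0.1236 0.245 ]
ball [0.5183 0.1928 0.25  ]
ball [0.5172 0.1909 0.26  ]
plFL [0.6074 0.3136 0.03  ]
plFR [0.5042 0.2973 0.03  ]
baseFR0 [0.4942 0.3016 0.    ]
plBL [0.6484 0.0937 0.03  ]
ring [ 0.5251 -0.1602  0.022 ]
b1 [ 0.572  -0.1924  0.011 ]
b2 [ 0.5605 -0.2047  0.011 ]
tl [ 0.5721 -0.1801  0.022 ]
tr [ 0.5482 -0.207   0.022 ]
bl [ 0.5263 -0.1341  0.022 ]
br [ 0.5008 -0.1592  0.022 ]
vialtail [ 0.5981 -0.2287  0.06  ]
v1 [ 0.4681 -0.1251  0.06  ]
v2 [ 0.4599 -0.2232  0.06  ]
```

View pics/s1.png

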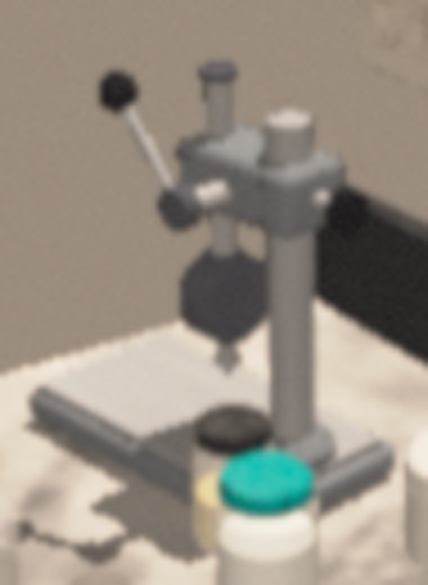

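Measured, and consistent with the given sizes:
- **Tester:** origin about (0.574, 0.202), yaw −80°, pin at about (0.578, 0.180).
- **Cell:** centre about (0.537, −0.169), yaw 135°.
- **Nearest vials:** 82–95 mm from the cell.

I'll start moving, with the tool y axis turning from 70.6° to −135°.

Request:
jog_arm([
  [0.01,-0.027,0.025,0,0,-0.12,1],
  [0.01,-0.027,0.025,0,0,-0.12,1],
  [0.01,-0.027,0.025,0,0,-0.12,1],
  [0.01,-0.027,0,0,0,-0.12,1],
  [0.01,-0.027,0,0,0,-0.12,1],
  [0.01,-0.027,0,0,0,-0.12,1],
  [0.01,-0.027,0,0,0,-0.12,1],
  [0.01,-0.027,0,0,0,-0.12,1],
  [0.01,-0.027,0,0,0,-0.12,1],
  [0.01,-0.027,0,0,0,-0.12,1],
])

```text
t: 1.25
eef_pos: [0.3252, 0.3652, 0.3284]
tool_rot: [-0.0, 0.698, 0.716, 0.0]
contact_force: [0.4, -0.8, 0.1]
gripper_width: 1.001
grasp_force: 0.0
```

```bash
cat > st.py <<'E'
from h import *
o=bot.get_obs();M=R.from_quat(o['tool_rot'],scalar_first=True).as_matrix()
print('t',o['t'],'q',o['q'].round(2),'p',o['eef_pos'].round(4),'F',o['contact_force'].round(1))
print('toolz',M[:,2].round(3),'yaw_y',np.degrees(np.arctan2(M[1,1],M[0,1])).round(1),'w',round(o['gripper_width'],3),o['grasp_force'])
a=np.radians(-80);D=o['eef_pos'][:2]-[.574,.2018];print('tester xy',D@[np.cos(a),np.sin(a)],D@[-np.sin(a),np.cos(a)])
E
python3 st.py
```

```text
t 1.25 q [-1.24  0.09  0.3   1.91 -0.03  1.15 -0.91] p [0.3252 0.3652 0.3284] F [ 0.4 -0.8  0.1]
toolz [ 0.  0. -1.] yaw_y 1.5 w 1.001 0.0
tester xy -0.20408869711623984 -0.2166028809562518
```

Request:
jog_arm([
  [0.0106,-0.0267,0,0,0,-0.119,1],
  [0.0106,-0.0267,0,0,0,-0.119,1],
  [0.0106,-0.0267,0,0,0,-0.119,1],
  [0.0106,-0.0267,0,0,0,-0.119,1],
  [0.0106,-0.0267,0,0,0,-0.119,1],
  [0.0106,-0.0267,0,0,0,-0.119,1],
  [0.0106,-0.0267,0,0,0,-0.119,1],
  [0.0106,-0.0267,0,0,0,-0.119,1],
  [0.0106,-0.0267,0,0,0,-0.119,1],
  [0.0106,-0.0267,0,0,0,-0.119,1],
])

```text
t: 2.25
eef_pos: [0.4312, 0.0982, 0.3284]
tool_rot: [-0.0, 0.979, 0.202, 0.0]
contact_force: [-0.3, 0.1, 0.4]
gripper_width: 0.999
grasp_force: 0.0
```

Request:
jog_arm([
  [0.0106,-0.0267,0,0,0,-0.119,1],
  [0.0106,-0.0267,0,0,0,-0.119,1],
  [0.0106,-0.0267,0,0,0,-0.119,1],
  [0.0106,-0.0267,0,0,0,-0.119,1],
  [0.0106,-0.0267,0,0,0,-0.119,1],
  [0.0106,-0.0267,0,0,0,-0.119,1],
  [0.0106,-0.0267,0,0,0,-0.119,1],
  [0.0106,-0.0267,0,0,0,-0.119,1],
  [0.0106,-0.0267,0,0,0,-0.119,1],
  [0.0106,-0.0267,0,0,0,-0.119,1],
])

```text
t: 3.25
eef_pos: [0.5373, -0.1685, 0.3283]
tool_rot: [-0.0, 0.924, -0.381, 0.0]
contact_force: [0.9, 0.5, -0.2]
gripper_width: 0.997
grasp_force: 0.0
```

```bash
python3 st.py
```

```text
t 3.25 q [-0.54  0.31  0.93  1.78 -0.27  1.19 -1.88] p [ 0.5373 -0.1685  0.3283] F [ 0.9  0.5 -0.2]
toolz [ 0.  0. -1.] yaw_y -134.8 w 0.997 0.0
tester xy 0.3582976225390293 -0.10042534029527883
```

Request:
jog_arm([
  [0,0,-0.035,0,0,0,1],
  [0,0,-0.035,0,0,0,1],
  [0,0,-0.035,0,0,0,1],
  [0,0,-0.035,0,0,0,1],
  [0,0,-0.035,0,0,0,1],
  [0,0,-0.035,0,0,0,1],
  [0,0,-0.035,0,0,0,1],
  [0,0,-0.035,0,0,0,1],
  [0,0,-0.012,0,0,0,1],
  [0,0,-0.0095,0,0,0,1],
])

```text
t: 4.25
eef_pos: [0.5368, -0.1676, 0.0262]
tool_rot: [0.0, 0.925, -0.379, -0.0]
contact_force: [1.3, -0.9, -0.3]
gripper_width: 0.999
grasp_force: 0.0
```

Request:
jog_arm([
  [0,0,0,0,0,0,0.3],
  [0,0,0,0,0,0,0.2],
  [0,0,0,0,0,0,0.2],
  [0,0,0,0,0,0,0.2],
  [0,0,0,0,0,0,0.2],
  [0,0,0,0,0,0,0.2],
  [0,0,0,0,0,0,0.2],
  [0,0,0,0,0,0,0.2],
], newtons=30)

```text
t: 5.05
eef_pos: [0.538, -0.1677, 0.0283]
tool_rot: [-0.0, 0.925, -0.379, 0.001]
contact_force: [-0.6, 1.2, 5.5]
gripper_width: 0.413
grasp_force: 29.8
```

```bash
python3 st.py
```

```text
t 5.05 q [-0.25  0.7   0.6   2.01 -0.66  0.63 -1.57] p [ 0.538  -0.1677  0.0283] F [-0.6  1.2  5.5]
toolz [ 0.002  0.    -1.   ] yaw_y -134.6 w 0.413 29.835355281829834
tester xy 0.3576416636520766 -0.0996593664647387
```

Request:
jog_arm([
  [0,0,0.015,0,0,0,0.2],
  [0,0,0.03,0,0,0,0.2],
  [0,0,0.04,0,0,0,0.2],
  [0,0,0.04,0,0,0,0.2],
  [0,0,0.04,0,0,0,0.2],
  [0,0,0.04,0,0,0,0.2],
  [0,0,0.04,0,0,0,0.2],
  [0,0,0.04,0,0,0,0.2],
  [0,0,0.03,0,0,0,0.2],
])

```text
t: 5.95
eef_pos: [0.5365, -0.1684, 0.3453]
tool_rot: [-0.001, 0.925, -0.38, 0.001]
contact_force: [0.3, 0.4, -0.7]
gripper_width: 0.413
grasp_force: 30.9
```

Request:
jog_arm([
  [0.0012,0.0214,0,0,0,0.126,0.2],
  [0.0012,0.0214,0,0,0,0.126,0.2],
  [0.0012,0.0214,0,0,0,0.126,0.2],
  [0.0012,0.0214,0,0,0,0.126,0.2],
  [0.0012,0.0214,0,0,0,0.126,0.2],
  [0.0012,0.0214,0,0,0,0.126,0.2],
  [0.0012,0.0214,0,0,0,0.126,0.2],
  [0.0012,0.0214,0,0,0,0.126,0.2],
  [0.0012,0.0214,0,0,0,0.126,0.2],
  [0.0012,0.0214,0,0,0,0.126,0.2],
])

```text
t: 6.95
eef_pos: [0.5483, 0.0465, 0.3428]
tool_rot: [-0.0, 0.971, 0.241, 0.0]
contact_force: [0.9, -0.3, -1.2]
gripper_width: 0.414
grasp_force: 30.9
```

Request:
jog_arm([
  [0.0012,0.0214,0,0,0,0.126,0.2],
  [0.0012,0.0214,0,0,0,0.126,0.2],
  [0.0012,0.0214,0,0,0,0.126,0.2],
  [0.0012,0.0214,0,0,0,0.126,0.2],
  [0.0012,0.0214,0,0,0,0.126,0.2],
  [0.0012,0.0214,0,0,0,0.126,0.2],
  [0.0012,0.0214,0,0,0,0.126,0.2],
  [0.0012,0.0214,0,0,0,0.126,0.2],
  [0.0012,0.0214,0,0,0,0.126,0.2],
  [0.0012,0.0214,0,0,0,0.126,0.2],
])

```text
t: 7.95
eef_pos: [0.5607, 0.2604, 0.3429]
tool_rot: [0.0, 0.643, 0.766, 0.0]
contact_force: [-0.7, 0.1, -0.4]
gripper_width: 0.415
grasp_force: 30.9
```

```bash
python3 st.py; python3 -c "
from h import *
a=cam('top')[0];b=cam('side')[0]
save('pics/m.png',np.hstack([a[130:290,140:300],b[90:250,150:310]]),2.4)"
```

```text
t 7.95 q [-0.79  0.32  0.34  1.61 -0.11  1.23 -0.26] p [0.5607 0.2604 0.3429] F [-0.7  0.1 -0.4]
toolz [ 0.001 -0.001 -1.   ] yaw_y 10.0 w 0.415 30.90479850769043
tester xy -0.05997272346316715 -0.0029379378659469702
```

View pics/m.png

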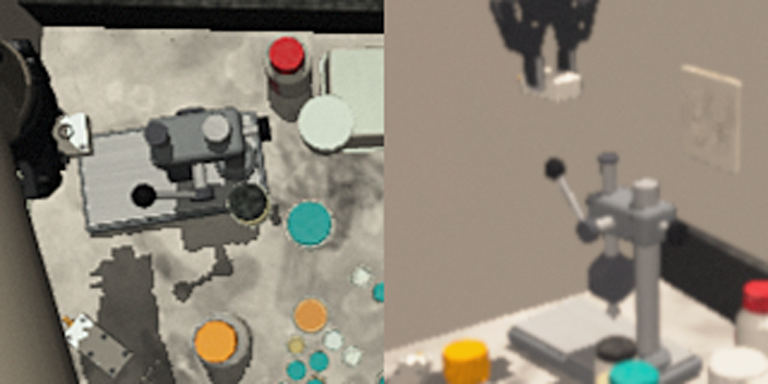

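The cell is gripped with its ring end towards the tester. Lowering now.

Request:
jog_arm([
  [0,0,-0.034,0,0,0,0.2],
  [0,0,-0.034,0,0,0,0.2],
  [0,0,-0.034,0,0,0,0.2],
  [0,0,-0.034,0,0,0,0.2],
  [0,0,-0.034,0,0,0,0.2],
  [0,0,-0.034,0,0,0,0.2],
  [0,0,-0.034,0,0,0,0.2],
  [0,0,-0.034,0,0,0,0.2],
  [0,0,-0.005,0,0,0,0.2],
  [0,0,-0.004,0,0,0,0.2],
])

```text
t: 9.05
eef_pos: [0.5612, 0.2595, 0.0614]
tool_rot: [0.0, 0.645, 0.764, -0.0]
contact_force: [0.9, 0.6, -1.4]
gripper_width: 0.412
grasp_force: 30.8
```

Request:
jog_arm([
  [0,0,-0.002,0,0,0,0.2],
  [0,0,-0.0015,0,0,0,0.2],
  [0,0,0,0,0,0,0.2],
])

```text
t: 9.35
eef_pos: [0.5617, 0.2608, 0.0586]
tool_rot: [0.0, 0.644, 0.765, 0.001]
contact_force: [-0.7, 0.4, -2.1]
gripper_width: 0.409
grasp_force: 30.8
```

Request:
jog_arm([
  [0,0,-0.0015,0,0,0,0.2],
  [0,0,0,0,0,0,0.2],
])

```text
t: 9.55
eef_pos: [0.5617, 0.2607, 0.0582]
tool_rot: [0.0, 0.644, 0.765, 0.001]
contact_force: [-3.1, -2.7, 13.2]
gripper_width: 0.415
grasp_force: 32.4
```

Request:
jog_arm([
  [0,0,0,0,0,0,0.75],
  [0,0,0,0,0,0,0.75],
  [0,0,0,0,0,0,0.75],
  [0,0,0.02,0,0,0,0.75],
  [0,0,0.04,0,0,0,0.75],
  [-0.001,0.006,0,-0.1428,-0.0252,0,0.75],
  [-0.001,0.006,0,-0.1428,-0.0252,0,0.75],
  [-0.001,0.006,0,-0.1428,-0.0252,0,0.75],
  [-0.001,0.006,0,-0.1428,-0.0252,0,0.75],
  [0,0,0,0,0,0,0.75],
])

```text
t: 10.55
eef_pos: [0.5536, 0.2917, 0.1119]
tool_rot: [0.22, 0.612, 0.737, -0.184]
contact_force: [-0.8, 1.4, -1.1]
gripper_width: 0.75
grasp_force: 0.0
```

```bash
python3 st.py; python3 -c "
from h import *
a=cam('top')[0];b=cam('side')[0]
save('pics/m2.png',np.hstack([cv2.resize(a[165:245,150:250],None,fx=4,fy=4,interpolation=2),cv2.resize(b[175:255,170:270],None,fx=4,fy=4,interpolation=2)]))"
```

```text
t 10.55 q [-1.15  0.78  0.52  1.66  0.16  1.09 -0.62] p [0.5536 0.2917 0.1119] F [-0.8  1.4 -1.1]
toolz [ 0.098 -0.541 -0.835] yaw_y 10.5 w 0.75 0.0
tester xy -0.09207808372991692 -0.004429589062420846
```

View pics/m2.png

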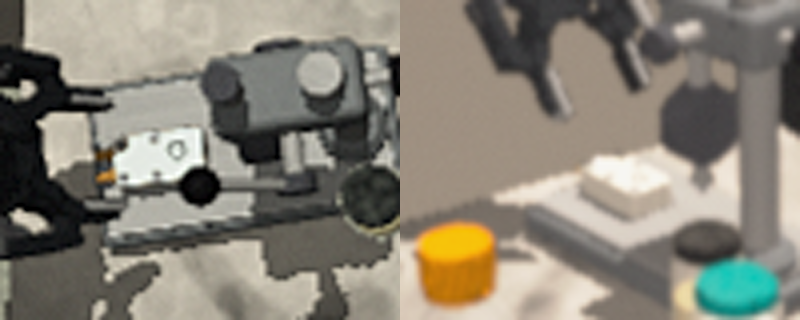

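```bash
cat > ring.py <<'E'
from h import *
import sys
u0,v0=map(float,sys.argv[1:3]); c=cam("top")
g=cv2.cvtColor(c[0],cv2.COLOR_RGB2GRAY).astype(float)
v,u=np.mgrid[int(v0)-3:int(v0)+5,int(u0)-3:int(u0)+5]; w=np.clip(190-g[v,u],0,None)*(np.hypot(u-u0,v-v0)<3.6)
print(g[v,u].astype(int)); p=((u*w).sum()/w.sum(),(v*w).sum()/w.sum())
a=np.radians(-80)
for q in(p,(u0,v0)):
    P=onz(c,*q,.052);D=P[:2]-[.574,.2018];print(np.round(q,2),P,'tester',(D@[np.cos(a),np.sin(a)]).round(4),(D@[-np.sin(a),np.cos(a)]).round(4))
E
python3 ring.py 194.1 201.9; python3 - <<'E'
from h import *
c=cam("top")
A=np.array([onz(c,x/4+150-.4,y/4+165-.4,.052)[:2] for x,y in[(116,146),(203,126),(208,168),(113,187)]]);d=A[1]-A[0]; print(A,np.degrees(np.arctan2(d[1],d[0])))
E
python3 st.py
```

```text
[[230 229 234 236 237 237 237 238]
 [238 240 242 242 241 235 233 234]
 [240 199 162 143 148 215 236 234]
 [220 147 181 215 146 205 237 235]
 [205 162 221 227 178 184 225 235]
 [231 170 212 239 174 192 230 234]
 [236 224 179 156 192 231 235 235]
 [233 235 223 209 230 239 241 246]]
[193.69 201.4 ] [0.56793382 0.24912143 0.052     ] tester -0.0477 0.0022
[194.1 201.9] [0.56652387 0.24789848 0.052     ] tester -0.0467 0.0006
[[0.56779502 0.29212433]
 [0.58363389 0.23086445]
 [0.55353363 0.2259464 ]
 [0.53837703 0.29273668]] -75.50352231019787
t 10.75 q [-1.14  0.77  0.53  1.66  0.16  1.09 -0.61] p [0.5575 0.2828 0.1163] F [ 0.3 -0.9  0.2]
toolz [ 0.094 -0.54  -0.837] yaw_y 9.7 w 0.748 0.0
tester xy -0.08263900996685321 -0.0021467474343180807
```

Request:
jog_arm([
  [0,0,-0.02,0,0,0,0.75],
  [0,0,-0.02,0,0,0,0.75],
  [0,0,-0.011,0,0,0,0.75],
  [0,0,-0.004,0,0,0,0.75],
  [0,0,0,0,0,0,0.75],
])

```text
t: 11.25
eef_pos: [0.5567, 0.2839, 0.06]
tool_rot: [0.219, 0.617, 0.733, -0.184]
contact_force: [1.9, 0.5, 0.3]
gripper_width: 0.747
grasp_force: 0.0
```

Request:
jog_arm([
  [0,0,0,0,0,0,0.5],
  [0,0,0,0,0,0,0.3],
  [0,0,0,0,0,0,0.3],
  [0,0,0,0,0,0,0.3],
  [0,0,0,0,0,0,0.3],
], newtons=20)

```text
t: 11.75
eef_pos: [0.5574, 0.2849, 0.0615]
tool_rot: [0.22, 0.617, 0.733, -0.183]
contact_force: [-1.0, 2.5, 5.3]
gripper_width: 0.417
grasp_force: 21.0
```

```bash
python3 st.py;  python3 ring.py 194.1 201.9
```

```text
t 11.75 q [-1.13  0.85  0.51  1.67  0.14  1.01 -0.64] p [0.5574 0.2849 0.0615] F [-1.   2.5  5.3]
toolz [ 0.096 -0.539 -0.837] yaw_y 9.9 w 0.417 21.024786829948425
tester xy -0.0846815407889941 -0.0019458703823816564
[[229 230 233 235 239 227 232 238]
 [238 238 240 239 239 237 235 236]
 [239 197 187 180 158 215 234 234]
 [221 145 192 226 154 202 236 235]
 [206 164 191 209 179 185 225 234]
 [232 175 201 234 176 192 231 234]
 [237 197 155 158 192 229 236 236]
 [233 228 217 210 230 239 241 246]]
[193.59 201.97] [0.56629012 0.24932715 0.052     ] tester -0.0481 0.0007
[194.1 201.9] [0.56652387 0.24789848 0.052     ] tester -0.0467 0.0006
```

```bash
python3 - <<'E'
from h import *
c=cam("top");s=cam("side")
V=lambda u,v:(u/4.8+160-.4,v/4.8+165-.4); S=lambda u,v:(u/4.5+195-.39,v/4.5+140-.39)
a=np.radians(-80);X=np.array([np.cos(a),np.sin(a)])
rt=onz(c,*V(218,97),.2605)[:2];col=onz(c,*V(338,87),.245)[:2]
print('pin from ram',rt,'from col',col-.0575*X)
print('pin from side tip',onz(s,*S(228,373),.0624))
print('tri ram top',tri(c,V(218,97),s,S(218,69)),'col',tri(c,V(338,87),s,S(290,120)),'ball',tri(c,V(190,222),s,S(118,91)))
for f in((66,113),(84,283)): print(onz(c,*V(*f),.03))
g=cv2.cvtColor(c[0],cv2.COLOR_RGB2GRAY); print(g[178:194,198:216])
g=cv2.cvtColor(s[0],cv2.COLOR_RGB2GRAY); print(g[212:228,236:254])
E
```

```text
pin from ram [0.57955024 0.1809217 ] from col [0.57873171 0.18125285]
pin from side tip [0.58185841 0.185091   0.0624    ]
tri ram top (array([0.57920916, 0.18081189, 0.26156934]), np.float64(0.0003462657318162831)) col (array([0.58942564, 0.12427555, 0.2446797 ]), np.float64(0.0015083145365419055)) ball (array([0.51896806, 0.19212516, 0.25711671]), np.float64(0.0011643569192560596))
[0.60850947 0.3148238  0.03      ]
[0.50528694 0.29851708 0.03      ]
[[186 184 184 183 189 186 189 190 167 135 135 151 152 145 129 107  90  96]
 [182 183 184 189 152 138 137 140 128 106 102 112 111 107 110 122 125 127]
 [175 179 185 170 123  96  90  99 111 116 121 118 124 123 123 127 125 129]
 [172 181 188 142  82  73  72  78  83  97 123 130 130 128 127 128 124 126]
 [149 146 153 107  66  68  73  69  71  74  83 117 131 126 128 127 127 123]
 [119 107  96  73  69  71  72  73  68  72  69  77 113 131 126 128 124 126]
 [111 122  89  64  72  70  75  71  72  75  71  81 115 128 125 124 127 126]
 [174 151  92  66  71  74  71  72  75  75  74  60 110 130 127 126 129 126]
 [188 151  85  63  71  73  72  75  74  76  
[... 1058 characters left out ...]
195 225 230 231 231 223]
 [240 223 215 215 215 209 181 140 125 126 123 133 177 222 230 231 231 226]
 [233 220 214 212 213 207 185 150 133 127 130 145 182 221 229 231 232 227]
 [204 208 212 214 214 210 200 180 155 133 146 176 200 218 226 229 231 227]
 [185 200 214 215 214 213 211 204 183 157 171 203 211 215 220 222 226 226]
 [181 197 211 214 215 214 214 212 202 190 196 209 214 214 215 216 221 222]
 [177 191 206 214 215 215 215 214 212 210 210 214 212 214 214 213 217 218]
 [177 190 204 211 214 214 215 214 214 214 214 214 213 213 213 213 212 212]
 [184 200 207 211 212 213 213 214 214 215 214 213 214 214 214 213 211 211]
 [197 207 210 211 212 211 212 211 213 213 213 214 214 213 213 214 212 210]]
```

Request:
jog_arm([
  [0.0018,-0.0097,0.0004,0,0,0,0.3],
  [0.0018,-0.0097,0,0,0,0,0.3],
  [0.0018,-0.0097,0,0,0,0,0.3],
  [0.0018,-0.0097,0,0,0,0,0.3],
  [0.0018,-0.0097,0,0,0,0,0.3],
  [0.0018,-0.0097,0,0,0,0,0.3],
  [0.0018,-0.0097,0,0,0,0,0.3],
  [0,0,0,0,0,0,0.3],
  [0,0,0,0,0,0,0.3],
])

```text
t: 12.8
eef_pos: [0.5696, 0.2142, 0.0616]
tool_rot: [0.22, 0.618, 0.732, -0.185]
contact_force: [0.2, -4.2, 4.6]
gripper_width: 0.417
grasp_force: 20.7
```

```bash
python3 st.py; python3 - <<'E'
from h import *
s=cam("side");c=cam("top");im=s[0]
save('pics/m3.png',np.hstack([cv2.resize(c[0][165:240,165:240],None,fx=5,fy=5,interpolation=2),cv2.resize(im[185:260,210:285],None,fx=5,fy=5,interpolation=2)]))
for p in((.579,.1808,.052),(.579,.1808,.0636)): print(proj(s,p), proj(c,p))
E
```

```text
t 12.8 q [-1.07  0.82  0.53  1.76  0.17  0.92 -0.59] p [0.5696 0.2142 0.0616] F [ 0.2 -4.2  4.6]
toolz [ 0.094 -0.542 -0.835] yaw_y 9.7 w 0.417 20.6784725189209
tester xy -0.01299829520906943 -0.0021946982905950954
[245.33829471 226.62758965] [217.82382632 198.11121532]
[245.22172183 222.96827143] [217.23674223 197.51014837]
```

View pics/m3.png

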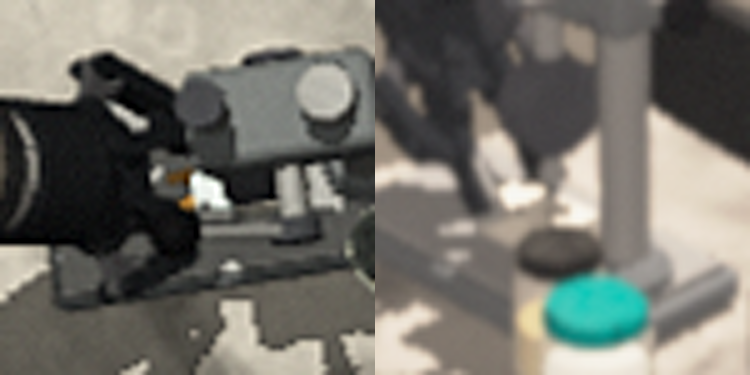

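```bash
python3 - <<'E'
from h import *
P=[]
for i in range(12):
    s=cam("side"); P.append(bot.get_obs()['eef_pos'])
P=np.array(P);print(P.round(4)); print(P.mean(0),P.std(0))
g=cv2.cvtColor(s[0],cv2.COLOR_RGB2GRAY); print(g[214:238,226:262])
E
```

```text
[[0.5695 0.2148 0.0615]
 [0.5695 0.215  0.0615]
 [0.5695 0.2151 0.0615]
 [0.5695 0.2152 0.0615]
 [0.5695 0.2152 0.0615]
 [0.5695 0.2152 0.0615]
 [0.5695 0.2152 0.0615]
 [0.5695 0.2153 0.0615]
 [0.5695 0.2153 0.0615]
 [0.5695 0.2153 0.0615]
 [0.5695 0.2152 0.0615]
 [0.5695 0.2153 0.0615]]
[0.5694801  0.21517918 0.06153351] [1.14558565e-05 1.28772356e-04 5.86789255e-06]
[[ 54  59  69 101 160 203 215 220 223 221 204 149  84  51  56  61  67  68
   68  69  68  74  85 109 155 200 221 218 185 134 121 126 128 129 128 126]
 [ 52  56  67 103 157 192 209 217 219 219 212 172 103  54  47  52  61  66
   72  76  80 101 131 159 203 223 228 221 187 134 120 125 128 129 128 124]
 [ 48  50  69 114 159 176 194 211 215 217 215 194 134  71  43  43  54  74
   89  95 105 140 184 209 224 229 229 221 188 134 120 123 128 129 130 126]
 [ 45  47  68 119 163 171 181 206 214 215 215 204 162  97  47  43  58  89
  111 116 124 158 207 226 230 231 230 222 189 136 120 124 128 129 129 126]
 [ 50  45  65 107 156 177 178 199 208 212 214 210 187 125  65  47  69 101
  122 127 125 147 196 226 231 231 231 224 192 137 119 125 1
[... 2147 characters left out ...]
 151 134 105  90  89  92  94
   94  90  87  82  83  84  91  91  89  90 101 110 119 124 129 132 132 127]
 [124 122 120 110 108 107 109 108 112 117 126 126 106  85  85  91  95  97
   94  92  87  85  84  82  85  86  85  83  87 102 116 124 129 132 130 128]
 [160 157 144 119 108 109 108 109 109 109 111 107  91  78  79  89  93  92
   90  90  88  85  85  79  78  75  76  74  75  92 114 124 129 133 132 128]
 [174 164 148 120 108 109 109 108 108 108 105 103  87  67  69  77  80  82
   83  85  84  83  80  74  69  66  64  63  65  86 109 120 126 130 130 129]
 [148 135 124 113 108 107 107 105 107 108 106 102  85  60  53  56  62  63
   67  73  76  72  69  63  59  53  51  53  70  92 104 112 120 124 126 130]]
```

Request:
jog_arm([
  [0.0003,0.0015,0.0003,0,0,0,0.3],
  [0,0,0,0,0,0,0.3],
  [0,0,0,0,0,0,0.3],
  [0,0,0,0,0,0,0.3],
  [0,0,0,0,0,0,0.3],
  [0,0,0,0,0,0,0.3],
  [0,0,0,0,0,0,0.3],
  [0,0,0,0,0,0,0.3],
])

```text
t: 14.3
eef_pos: [0.5697, 0.2178, 0.0615]
tool_rot: [0.219, 0.617, 0.733, -0.184]
contact_force: [-1.2, -3.5, 4.4]
gripper_width: 0.414
grasp_force: 20.8
```

Request:
jog_arm([
  [0,0,0,0,0,0,0.5],
  [0,0,0,0,0,0,0.7],
  [0,0,0,0,0,0,0.7],
  [-0.004,0.02,0.02,0,0,0,0.7],
  [-0.007,0.04,0.025,0,0,0,0.7],
  [-0.007,0.04,0.025,0,0,0,0.7],
  [-0.007,0.04,0.025,0,0,0,0.7],
  [-0.007,0.04,0.025,0,0,0,0.7],
  [0,0,0,0,0,0,0.7],
])

```text
t: 15.2
eef_pos: [0.5365, 0.4076, 0.1837]
tool_rot: [0.218, 0.615, 0.737, -0.178]
contact_force: [0.1, 0.7, -0.8]
gripper_width: 0.704
grasp_force: 0.0
```

```bash
python3 st.py; python3 - <<'E'
from h import *
s=cam("side");c=cam("top");im=s[0]
save('pics/m4.png',np.hstack([cv2.resize(c[0][180:216,170:232],None,fx=6,fy=6,interpolation=2),cv2.resize(im[206:242,216:278],None,fx=6,fy=6,interpolation=2)]))
E
```

```text
t 15.2 q [-1.23  0.78  0.51  1.44  0.11  1.33 -0.66] p [0.5365 0.4076 0.1837] F [ 0.1  0.7 -0.8]
toolz [ 0.103 -0.531 -0.841] yaw_y 10.4 w 0.704 0.0
tester xy -0.20917822258074326 -0.0011983436613476478
```

View pics/m4.png

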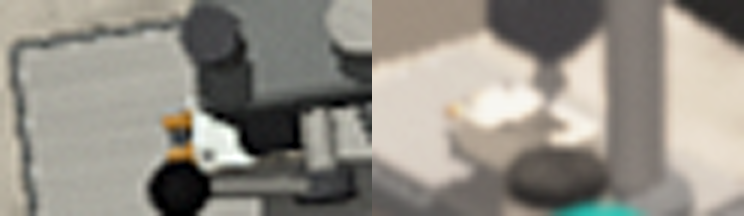

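```bash
python3 - <<'E'
from h import *
s=cam("side");c=cam("top")
T=lambda x,y,z:np.r_[np.array([.579,.1808])+(x-.0225)*np.array([.1736,-.9848])+y*np.array([.9848,.1736]),z]
for n,p in[("barbL",(-.0385,.005,.041)),("barbR",(-.0385,-.011,.041)),("tailL",(-.0235,.015,.052)),("tailR",(-.0235,-.021,.052)),("tailtop",(-.0235,-.003,.052))]:
    print(n,'crop top',((proj(c,T(*p))-[170,180]+.42)*6).round(1),'side',((proj(s,T(*p))-[216,206]+.42)*6+[372,0]).round(1))
g=cv2.cvtColor(c[0],cv2.COLOR_RGB2HSV); m=((g[...,1]>120)&(g[...,0]<25)).astype(np.uint8); m[:195]=0;m[210:]=0;m[:,:190]=0;m[:,206:]=0
v,u=np.nonzero(m);print(c[0][197:209,194:208,0],'\n',c[0][197:209,194:208,2])
E
```

```text
barbL crop top [165.3 123.3] side [474.5 101.6]
barbR crop top [169.5 156. ] side [449.4 112.5]
tailL crop top [189.4  94.8] side [509.5  84.6]
tailR crop top [199.2 169. ] side [452.6 109.3]
tailtop crop top [194.3 131.8] side [481.3  96.8]
[[170 170 168 169 169 170 168 201 176  96  69  56  49  52]
 [169 173 169 170 169 161 158 177 199 136  49  33  33  38]
 [168 169 161 176 183 187 173 153 210 225 186  86   4  17]
 [167 168 162 177 182 178 170 150 212 239 233 185 154 101]
 [174 174 175 151 108  93 100  76 197 237 234 225 227 222]
 [170 169 173 166 102  56  63  43 196 236 227 230 230 237]
 [169 167 170 178 116  59  61 107 211 237 231 230 226 231]
 [167 170 174 175 148 147 127 165 205 215 205 213 226 227]
 [171 172 177 187 196 202 189 182 195 182 122 163 220 230]
 [177 180 187 151 126 118 103  99 155 191 128 167 228 243]
 [177 187 144  58  20  15   0   9  70 169 206 204 180 154]
 [181 143  53   3   4   9  12   4   2  71 132 129  91  65]] 
 [[159 160 159 161 163 164 164 195 170  96  68  55  52  53]
 [160 164 162 167 171 155 120 121 179 133  49  34  34  39]
 [158 160 149 114  99  94  61  52 199 227 185  86   3  19]
 [155 162 144  82  41  49  43  36 204 243 233 184 154 101]
 [163 165 166 110  44  43  60  24 201 240 232 224 226 222]
 [160 160 165 158 100  59  69  45 207 239 226 227 229 236]
 [160 157 162 170 116  66  69  73 213 242 231 229 226 228]
 [157 159 164 172 128  98  80  59 167 213 201 210 224 227]
 [161 160 169 153 101  80  69  47 149 173 119 157 217 228]
 [165 170 179 127  48  32  30  21 103 172 125 161 227 242]
 [169 176 137  57   6  11   3   1  39 161 198 190 169 146]
 [168 134  48   7   8  14  15   8   4  71 122 112  77  55]]
```

The barbs and the cell's rear edge project within about 1–1.5 mm of where they should be, so the spot is under the pin within tolerance. Next is the lever, with the gripper shut and upright above the ball.

Request:
jog_arm([
  [0,0,0.036,0.1428,0.0252,0,0],
  [0,0,0.036,0.1428,0.0252,0,0],
  [0,0,0.036,0.1428,0.0252,0,0],
  [0,0,0.036,0.1428,0.0252,0,0],
  [-0.0035,-0.0328,0.036,0,0,0,0],
  [-0.0035,-0.0328,0,0,0,0,0],
  [-0.0035,-0.0328,0,0,0,0,0],
  [-0.0035,-0.0328,0,0,0,0,0],
  [-0.0035,-0.0328,0,0,0,0,0],
  [-0.0035,-0.0328,0,0,0,0,0],
])

```text
t: 16.4
eef_pos: [0.5161, 0.1979, 0.3603]
tool_rot: [-0.0, 0.645, 0.764, -0.001]
contact_force: [0.5, -0.3, -0.4]
gripper_width: -0.003
grasp_force: 0.0
```

Request:
jog_arm([
  [0,0,-0.02,0,0,0,0],
  [0,0,-0.02,0,0,0,0],
  [0,0,-0.01,0,0,0,0],
  [0,0,0,0,0,0,0],
  [0,0,0,0,0,0,0],
])

```text
t: 16.9
eef_pos: [0.517, 0.2009, 0.3116]
tool_rot: [0.0, 0.644, 0.765, -0.0]
contact_force: [0.4, 0.7, -0.2]
gripper_width: 0.0
grasp_force: 0.0
```

```bash
python3 st.py; python3 - <<'E'
from h import *
s=cam("side");c=cam("top");im=s[0]
save('pics/m5.png',np.hstack([cv2.resize(c[0][150:240,150:250],None,fx=4,fy=4,interpolation=2),cv2.resize(im[110:200,180:280],None,fx=4,fy=4,interpolation=2)]))
E
```

```text
t 16.9 q [-0.88  0.24  0.48  1.8  -0.12  1.13 -0.19] p [0.517  0.2009 0.3116] F [ 0.4  0.7 -0.2]
toolz [-0. -0. -1.] yaw_y 9.8 w 0.0 0.0
tester xy -0.008978401715085486 -0.0563077082094567
```

View pics/m5.png

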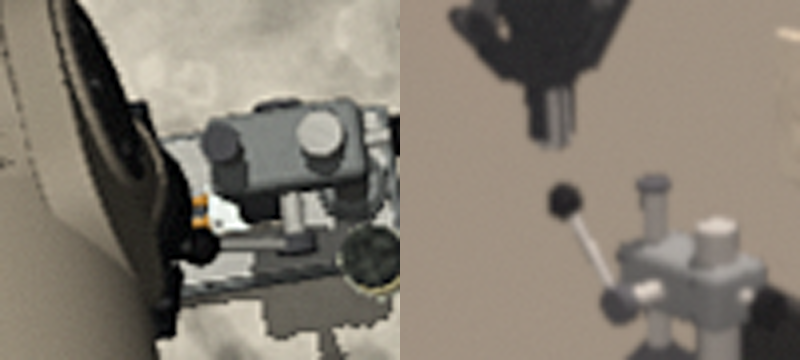

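Request:
jog_arm([
  [0,0,-0.01,0,0,0,0],
  [0,0,-0.005,0,0,0,0],
  [0,0,0,0,0,0,0],
])

```text
t: 17.3
eef_pos: [0.5163, 0.2011, 0.2955]
tool_rot: [-0.0, 0.644, 0.765, -0.001]
contact_force: [-0.7, -0.9, -0.2]
gripper_width: -0.004
grasp_force: 0.0
```

Request:
jog_arm([
  [0,0,-0.003,0,0,0,0],
  [0,0,-0.003,0,0,0,0],
  [0,0,-0.003,0,0,0,0],
  [0,0,0,0,0,0,0],
])

```text
t: 17.7
eef_pos: [0.5168, 0.2028, 0.288]
tool_rot: [-0.001, 0.644, 0.765, 0.001]
contact_force: [-1.3, 4.0, 3.9]
gripper_width: 0.002
grasp_force: 1.9
```

Request:
jog_arm([
  [-0.0003,0.0015,-0.003,0,0,0,0],
  [-0.0003,0.0015,-0.003,0,0,0,0],
  [-0.0003,0.0015,-0.003,0,0,0,0],
  [-0.0003,0.0015,-0.003,0,0,0,0],
  [0,0,0,0,0,0,0],
])

```text
t: 18.2
eef_pos: [0.5151, 0.2129, 0.2771]
tool_rot: [-0.002, 0.642, 0.766, 0.003]
contact_force: [-4.8, 11.2, 9.0]
gripper_width: -0.0
grasp_force: 6.0
```

```bash
python3 st.py; cat > ball.py <<'E'
from h import *
s=cam("side")
g=cv2.cvtColor(s[0],cv2.COLOR_RGB2GRAY); v0,u0=140,205; a=g[v0:200,u0:240]
m=(a<60).astype(np.uint8); m=cv2.morphologyEx(m,cv2.MORPH_OPEN,np.ones((5,5),np.uint8))
n,l,st,ce=cv2.connectedComponentsWithStats(m)
for i in range(1,n): print('comp',st[i]+[u0,v0,0,0,0],ce[i]+[u0,v0])
O=np.array([.579,.1808])
for q in(0,.1,.2,.3,.4,.5,.6,.7,.74,.8,.9):
    x=.0525-.075*np.cos(.96-q);z=.2+.075*np.sin(.96-q)
    print(q,round(z,4),proj(s,np.r_[O+(x-.0225)*np.array([.1736,-.9848])-.058*np.array([.9848,.1736]),z]).round(1))
E
python3 ball.py
```

```text
t 18.2 q [-0.88  0.27  0.47  1.84 -0.15  1.06 -0.18] p [0.5151 0.2129 0.2771] F [-4.8 11.2  9. ]
toolz [ 0.001  0.008 -1.   ] yaw_y 10.1 w -0.0 6.040228083729744
tester xy -0.021161440610394544 -0.0560401193819327
comp [206 140  15   5  65] [213.15384615 141.73846154]
0 0.2614 [222.4 159. ]
0.1 0.2568 [221.  160.3]
0.2 0.2517 [219.8 161.7]
0.3 0.246 [218.7 163.4]
0.4 0.2398 [217.8 165.3]
0.5 0.2333 [217.  167.4]
0.6 0.2264 [216.4 169.6]
0.7 0.2193 [216.1 172. ]
0.74 0.2164 [216. 173.]
0.8 0.2119 [215.9 174.5]
0.9 0.2045 [215.8 177.1]
```

Request:
jog_arm([
  [0,0,0.015,0,0,0,0],
  [0,0,0.015,0,0,0,0],
  [0.001,-0.007,0,0,0,0,0],
  [0.001,-0.007,0,0,0,0,0],
  [0,0,0,0,0,0,0],
  [0,0,0,0,0,0,0],
])

```text
t: 18.85
eef_pos: [0.5174, 0.1926, 0.3047]
tool_rot: [-0.0, 0.645, 0.765, -0.001]
contact_force: [-0.4, 1.0, -0.5]
gripper_width: 0.001
grasp_force: 0.0
```

```bash
python3 st.py; sed -i 's/v0,u0=140,205/v0,u0=150,208/' ball.py; python3 ball.py|head -3
```

```text
t 18.85 q [-0.87  0.24  0.48  1.82 -0.12  1.12 -0.17] p [0.5174 0.1926 0.3047] F [-0.4  1.  -0.5]
toolz [-0.001 -0.001 -1.   ] yaw_y 9.7 w 0.001 0.0
tester xy -0.0007256426222966416 -0.057338700848476
comp [216 161   5   5  25] [218. 163.]
0 0.2614 [222.4 159. ]
0.1 0.2568 [221.  160.3]
```

Request:
jog_arm([
  [0,0.003,-0.01,0,0,0,0],
  [0,0,-0.008,0,0,0,0],
  [0,0.001,-0.003,0,0,0,0],
  [0,0.001,-0.003,0,0,0,0],
  [-0.0003,0.0016,-0.003,0,0,0,0],
  [-0.0003,0.0016,-0.003,0,0,0,0],
  [-0.0003,0.0016,-0.003,0,0,0,0],
  [0,0,0,0,0,0,0],
])

```text
t: 19.7
eef_pos: [0.5167, 0.2041, 0.2725]
tool_rot: [-0.0, 0.644, 0.765, 0.0]
contact_force: [-0.1, 1.7, 1.6]
gripper_width: 0.002
grasp_force: 0.5
```

```bash
python3 st.py; python3 ball.py|head -3
```

```text
t 19.7 q [-0.87  0.28  0.47  1.85 -0.14  1.05 -0.17] p [0.5167 0.2041 0.2725] F [-0.1  1.7  1.6]
toolz [ 0.     0.001 -1.   ] yaw_y 9.9 w 0.002 0.476006087847054
tester xy -0.012218664929913374 -0.056034924712811275
0 0.2614 [222.4 159. ]
0.1 0.2568 [221.  160.3]
0.2 0.2517 [219.8 161.7]
```

Request:
jog_arm([
  [-0.0002,0.0012,-0.0035,0,0,0,0],
  [-0.0002,0.0012,-0.0035,0,0,0,0],
  [-0.0002,0.0012,-0.0035,0,0,0,0],
  [-0.0002,0.001,-0.0035,0,0,0,0],
  [-0.0002,0.001,-0.0035,0,0,0,0],
  [0,0.0005,-0.003,0,0,0,0],
  [0,0,0,0,0,0,0],
  [0,0,0,0,0,0,0],
])

```text
t: 20.55
eef_pos: [0.5155, 0.2081, 0.2515]
tool_rot: [0.0, 0.644, 0.765, -0.001]
contact_force: [0.5, -0.1, 1.3]
gripper_width: -0.003
grasp_force: 0.3
```

```bash
python3 st.py
```

```text
t 20.55 q [-0.87  0.3   0.46  1.87 -0.16  1.01 -0.17] p [0.5155 0.2081 0.2515] F [ 0.5 -0.1  1.3]
toolz [-0.001 -0.002 -1.   ] yaw_y 9.8 w -0.003 0.33784421626478434
tester xy -0.016345940275272135 -0.05649320976120094
```

Now I'll lift off the ball and check.

Request:
jog_arm([
  [0,0,0.015,0,0,0,0],
  [0,0,0.03,0,0,0,0],
  [0,0.02,0.03,0,0,0,0],
  [0,0.04,0.03,0,0,0,0],
  [0,0.04,0.02,0,0,0,0],
  [-0.03,0.04,0,0,0,0,0],
  [-0.03,0.04,0,0,0,0,0],
  [0,0,0,0,0,0,0],
])

```text
t: 21.35
eef_pos: [0.45, 0.3955, 0.3755]
tool_rot: [-0.002, 0.64, 0.769, -0.001]
contact_force: [-0.8, -0.2, -0.8]
gripper_width: -0.006
grasp_force: 0.0
```

```bash
python3 ball.py; python3 - <<'E'
from h import *
s=cam("side");c=cam("top");im=s[0]
save('pics/m6.png',np.hstack([cv2.resize(c[0][165:240,165:240],None,fx=5,fy=5,interpolation=2),cv2.resize(im[150:245,200:275],None,fx=5,fy=5,interpolation=2)[:375]*1]))
g=cv2.cvtColor(im,cv2.COLOR_RGB2GRAY); print(g[160:184:1,206:228]); print(g[216:238,234:256])
E
```

```text
0 0.2614 [222.4 159. ]
0.1 0.2568 [221.  160.3]
0.2 0.2517 [219.8 161.7]
0.3 0.246 [218.7 163.4]
0.4 0.2398 [217.8 165.3]
0.5 0.2333 [217.  167.4]
0.6 0.2264 [216.4 169.6]
0.7 0.2193 [216.1 172. ]
0.74 0.2164 [216. 173.]
0.8 0.2119 [215.9 174.5]
0.9 0.2045 [215.8 177.1]
[[143 143 144 144 145 147 146 145 145 144 145 145 145 145 144 145 144 144
  144 142 145 145]
 [145 146 144 146 145 144 144 145 145 145 145 144 144 144 144 145 145 145
  145 146 144 144]
 [145 145 146 144 144 145 146 145 145 145 144 144 146 145 145 145 145 145
  145 145 144 146]
 [144 145 144 144 145 144 144 144 145 146 145 143 145 145 145 146 145 144
  146 145 145 146]
 [144 144 145 144 144 145 144 146 146 145 144 146 144 144 144 144 145 145
  145 143 146 147]
 [145 145 145 145 145 145 145 143 146 144 144 144 145 145 145 145 145 143
  144 145 145 146]
 [144 144 146 145 145 146 146 145 145 142 141 142 144 145 145 146 145 145
  145 145 144 144]
 [146 145 145 147 146 144 144 142 138 135 128 134 141 143 144 145 143 144
  144 144 144 145]
 [144 145 144 146 146 146 142 133 118 106  95 109 122 137 143 144 145 145
  145 144 1
[... 2750 characters left out ...]
9 100 114 137 148 151 144 144
  151 166 166 130]
 [164 164 166 164 163 153 133 110 100  96  88  83  83  85  87  93  98 103
  115 140 152 126]
 [149 156 160 160 152 131 104  90  88  86  87  85  83  81  77  83  87  90
   93 110 127 117]
 [124 134 144 146 131 101  86  88  91  91  91  88  85  82  82  84  90  89
   86  87  99 106]
 [109 113 118 123 103  85  84  90  93  94  91  90  84  83  82  82  83  85
   83  82  86 100]
 [105 105 107 103  89  76  79  87  90  90  89  88  88  84  82  79  78  76
   75  71  74  91]
 [107 106 106 100  83  65  68  75  79  80  80  83  84  83  80  74  68  65
   61  61  65  83]
 [106 105 104 102  83  57  53  57  61  63  67  72  73  72  66  60  58  53
   49  53  69  91]]
```

View pics/m6.png

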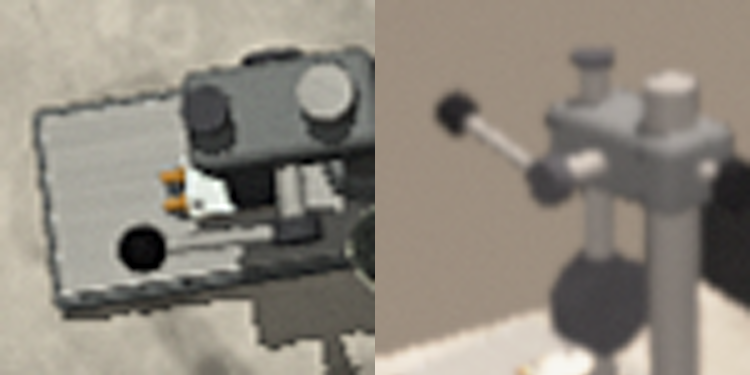

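The ball reads q ≈ 0.72 in the side view, which matches the tip height and means the pin is pushed in about 3.2 mm. The cell looks unmoved and the gripper is clear, so I'm handing in.

```bash
python3 -c "
from station import bot
print(bot.hand_in())"
```

```text
the job is handed in; nothing more can be done
None
```

I handed the job in at about 21 s: the flow cell lies flat under the gauge with the ring's middle an estimated 1–1.5 mm from the pin (limit 3.5 mm; not seen directly, the head hides the spot). The lever is left at about 0.72 rad, so the pin is pushed in about 3.2 mm (mid-dial 3.75), the gripper is clear, and I did not touch the other cell, vials or bottles; the hand-in returned no verdict.

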